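# Set up the folding stock rest

## Robot

A 7-joint arm with a two-finger parallel gripper is mounted at the origin on a cart in front of the work surface, level with it; the furniture and walls round the work are solid. World frame = base frame: x ahead of the robot, y to its left, z up, the work surface at z = 0. Lengths are in m, angles in rad, forces in N, time in s.
With the tool pointing down it reaches from about 0.425 to 0.95 m from the base axis. Payload 4.7 kg.
Tool frame: the origin (TCP) lies on the mounting face of the last link; the fingertips stand 182 mm ahead of it and the grasp point (between the pads) lies 164 mm ahead of it (tip_reach is the z of the fingertips in the tool frame, in m); z points along the fingers, y is the line along which they close (so a half turn about z gives the same grasp; the last joint's range is limited). The gripper opens to 87 mm and grips with 3 to 60 N. Pads are 19 mm wide; open, the fingers measure 117 mm over their backs; the gripper's body (75 mm by 190 mm) begins 51 mm behind the grasp point.
Start: joints at [-1.215, 0.469, -0.049, 1.532, 0.024, 1.141, -0.082], TCP at [0.253, 0.626, 0.405] pointing down, gripper open.
Joint ranges: [-2.59, 2.59], [-0.33, 1.99], [-1.39, 1.29], [0.1, 2.45], [-1.04, 4.18], [0.21, 1.99], [-2.66, 2.66]. Speed limits (rad/s): [2.57, 2.57, 3.14, 3.14, 3.14, 3.14, 3.14].

## Interface

Orientations are given as a unit quaternion [w, x, y, z].
In Python, from station import * gives the robot as it stands.
- The arm moves only by the tool jog_arm, never from a script. Its argument "series" is text: rows parted by semicolons, each of 6 numbers parted by spaces: the shift along the tool's x, y, z in cm, then the turn, a rotation vector about the tool's x, y, z in rad. In form: x y z rx ry rz; .... A call has exactly 5 rows; each row shifts and turns the commanded pose from where the row before left it, along the tool's axes as they then stand; what a row does not reach is not made up. A row lasts 1/12 s, in which the tool goes at most 41.7 mm and 7.16 degrees, less where a joint would pass 70% of its speed; a pose out of reach is approached as far as the arm can. A call is refused whole if a number of a shift passes 4.17 or a number of a turn 0.125, either way. A call with a gripper value outside its range is refused whole. "jaw" is the finger opening in cm, from 0 to 8.7, set as the call begins (left out, the last holds). The fingers move at their own pace and stop on an object; "newtons" is the grip in N (left out, the last holds). Time passes only in rows, so rows that do not move let the fingers close, or fill a call up. It gives the time, the measured TCP pose, the force, the opening and the grip force at its end, in the units of the state.
- get_state(): the state, without advancing time (a new reading comes with each control period).
- read_camera(name): name is "scene" or "top"; returns (picture, depth): 400x640x3 uint8, red, green, blue; 400x640 float32, m along the optical axis (not along the pixel's ray), 0 where there is no reading.
- calibration(name): a dict with "vertical_fov" (degrees; the focal length in pixels is half the picture's height over the tangent of half this angle, whatever the lens; pixels are square), "cx", "cy" (the principal point, pixels), "distortion" ([k1, k2, p1, p2, k3] as OpenCV has them; the pictures are not rectified), "rvec" (rotation vector, rad) and "tvec" (3), from world to camera coordinates, as OpenCV has them. Camera axes: x right, y down, z forward; pixel columns grow to the right and rows downward; lengths in m; the calibration is good to about 2 mm. A picture is of the moment at which its call begins. calibration takes no time and is no camera call.
- close_job(): hands the job in; it is judged then, once.
Trained networks look in the newest picture that a camera, given by its name, has taken for a name from the list of things; names that differ only in an ending like _2 or _b are one class to them, and where a whole thing is asked for, a point or a joint stands for the part that bears it (a point fixed in the world has none). Each returns a list of dicts, best first, with "score" (0 to 1); they miss things now and then, are a little off and sometimes report something else, mostly with a low value. They report only what shows in the picture. A call takes as long as a camera call. They do not tell look-alikes from the thing itself.
- look_for(camera, name): "position" ([x, y, z] in m, in world coordinates, good to about 4 mm: the middle of the surface that is visible of it).
- masks_of(camera, name): "pixels" (400x640 bool, what is visible of it).
The state is a dict: "clock": time; "joint_pos": joint angles; "qd": joint speeds; "joint_torque": joint torques, N m; "position": TCP position; "tcp_rot": TCP orientation; "force": force on the tool from outside, world axes, zero at the start; "torque": the same for the moment, N m; "finger_gap": finger opening in m; "grip_force": force on a finger pad.
Only numpy, scipy, OpenCV 4.12 (cv2) and the standard library are available. Lean on these libraries where they do the work, as an engineer would, in place of code of your own. Each camera call takes 0.05 s, during which the arm holds its last target. There are 200 camera calls.

## Task

Set up the folding stock rest on the bench. First take the small pine block that lies between its bar and its folded brace, in the way of the brace, and lay it down on the bench, well outside the swing of the brace and out of the line of the bar; then swing the brace out until it clicks home in its spring catch; then draw the steel bar out of its tube, hand over hand if need be, until it lies across the brace's cradle with its end 50 to 110 mm past the middle of the cradle, the rest of it still in the tube. Do not shift the tin, the mug or the larger pine block that stand beside it.

Things in the scene. Friction and masses are not known exactly. Their poses are not given: they have to be found in the camera images.
- rest: Folding stock rest, a grey steel frame screwed to the bench. Origin on the bench under the tube's mouth; x = level direction in which the bar is drawn, y = towards the hinge's side, z up. Base strips 6 mm high, 36 mm wide: one under the bar's line (x -308 to 218 mm), one across from it to the hinge (at x 200, y 18 to 238). The square tube lies at x -300 to 0, y 0.
- tube_mouth (a point): Centre of the tube's open end, on the bar's axis, 50 mm above the bench; x 0, y 0, z 50 mm in the rest's frame. Tube: aluminium, 28 mm wide, 300 mm long, 38 to 64 mm above the bench, bore 20 mm wide and 18 mm high, rear end closed. Two straps on it (x -55 to -25 and -265 to -235) reach 67 mm height and 19 mm to each side.
- brace_hinge (a point): The brace's upright hinge axis at mid-height of the brace; x 200, y 200, z 28 mm in the rest's frame. The bolt on it reaches 41 mm height.
- cradle_home (a point): Where the middle of the cradle's floor is once the brace is home: x 200, y 0, z 37 mm in the rest's frame. Near it, at x 195, y 30 mm, stands the spring catch, a brass dome between steel plates, below 22 mm height.
- brace (a joint): Brace angle: 0 = folded, parallel to the tube; at angle a it points from the hinge along (-cos a, -sin a) in the rest's frame. 1.571 = home, square to the tube, at a solid stop. Stays where left (friction 0.08 N m); from 1.50 the catch resists, about 5 N at brace_grip; past 1.54 it pulls it to 1.571 and holds it. Starts at 0 to 0.3.
- brace_grip (a point): Point on the middle of the brace, 140 mm from the hinge and 28 mm above the bench, good to pinch or push; moves with the brace, x axis towards the hinge. The brace is a dark steel bar 16 mm wide, 14 mm high (21 to 35 mm above the bench), reaching 218 mm from the hinge.
- brace_cradle (a point): Middle of the cradle's floor on the brace, 200 mm from the hinge, 37 mm above the bench; moves with the brace. The cradle is a U, 24 mm wide between two 5 mm cheeks, each 26 mm long across the brace, up to 62 mm height. It sweeps into the bar if the bar's end stands more than about 85 mm out of the tube.
- bar: Round plain steel bar, 16 mm diameter, 340 mm long with a rounded outer end, 0.3 kg or so, loose in the tube. Origin at its middle on its axis; its x axis runs along it, towards the end that sticks out. It lies on the tube's floor with its axis 50 mm above the bench; the cradle's floor is 5 mm below the bar's underside, and its cheeks stand 4 mm clear of it on each side. Drawing it takes about 3 N.
- bar_tip (a point): Outermost point, on the axis, of the bar's end that sticks out of the tube, at first 45 to 65 mm from the mouth.
- small_block: The smaller of the two pine blocks, 35 x 90 x 36 mm, lying in the corner between bar and brace, in the way of the brace. Origin at the centre of its underside; its y axis runs along its 90 mm length, x across its 35 mm width, z up.
- wax_tin: Bystander: round tin, 75 mm diameter, 58 mm high, on the bench past the brace, close beside the line of the bar. Origin at the centre of its underside.
- mug: Bystander: mug, 83 mm wide, 113 mm with its handle, 93 mm high, between the tube and the folded brace. Origin at the centre of its underside.
- big_block: Bystander: the larger pine block, 56 x 111 x 41 mm, on the bench past the brace, on the hinge's side. Origin at the centre of its underside, y axis along its 111 mm length.
Not all that is in view belongs to the job. Of the things shaped like the small_block, the pine one is meant.

How it is judged:
On the way, in this order (a step that is already met when the one before it is completed fails the run):
1. the small block lies on the bench clear of the brace's swing, while the brace is still folded (below 0.6 rad) ((x of small_block in the frame of rest above 0.26 m or y of small_block in the frame of rest below -0.05 m or y of small_block in the frame of rest above 0.28 m or horizontal distance between small_block and brace_hinge above 0.28 m) and height (world z) of small_block between -0.01 and 0.03 m and linear speed of small_block below 0.03 m/s and value of joint brace below 0.6 rad), for 0.2 s.
2. the brace is home in its catch, before the bar is drawn as far as the cradle (value of joint brace above 1.55 rad and x of bar_tip in the frame of rest below 0.18 m), for 0.2 s.
3. the bar's end is 50 to 115 mm past the middle of the cradle (value of joint brace above 1.55 rad and x of bar_tip in the frame of rest between 0.25 and 0.315 m and y of bar_tip in the frame of rest between -0.009 and 0.009 m and height (world z) of bar_tip between 0.03 and 0.06 m and linear speed of bar below 0.02 m/s), for 0.2 s.
At the end, for the whole second after the job is handed in: Brace at 1.55 rad or more. Bar's end 50 to 115 mm past the cradle's middle, within 9 mm of its line, 30 to 60 mm high, at rest. Small block at rest on the bench (origin below 30 mm), in the rest's frame at x > 260, y < -50 or y > 280 mm, or over 280 mm from the hinge (all of step 3 and (x of small_block in the frame of rest above 0.26 m or y of small_block in the frame of rest below -0.05 m or y of small_block in the frame of rest above 0.28 m or horizontal distance between small_block and brace_hinge above 0.28 m) and height (world z) of small_block between -0.01 and 0.03 m and linear speed of small_block below 0.03 m/s); the robot touches nothing.
It fails at once if the tin is shifted more than 20 mm (distance of wax_tin from where it was at the start of the episode above 0.02 m).
It fails at once if the mug is shifted more than 20 mm (distance of mug from where it was at the start of the episode above 0.02 m).
It fails at once if the larger pine block is shifted more than 20 mm (distance of big_block from where it was at the start of the episode above 0.02 m).
It also fails if it takes over 72 s, if anything falls off the work surface, if the arm or the gripper's body presses on something with over 40 N, if the wrist force passes 120 N, or if a joint passes its speed limit or range.

## Working session

There is one attempt and no reset: what is moved stays moved. The work goes in short steps, Python scripts to look and compute and a tool call to move; the robot and the scene stay as the last step left them, time stands still between calls to the robot, and variables do not carry over. Pictures are saved under pics/ and viewed, at most 10 in all, crops included, and the job is handed in when it is done.

Besides the shell and the picture viewer there is one more tool, called after "Call:" by a JSON object that holds its "api" and its "payload", one argument or row to a line. jog_arm: Moves the arm, as the interface text tells. Its arguments: {"type":"object","properties":{"series":{"type":"string"},"jaw":{"type":"number"},"newtons":{"type":"number"}},"required":["series"]}

```bash
ls; mkdir -p pics; cat > h.py <<'E'
from station import *
import numpy as np, cv2
from scipy.spatial.transform import Rotation as R
def cam(n):
    c=calibration(n); f=200/np.tan(np.radians(c["vertical_fov"])/2)
    K=np.array([[f,0,c["cx"]],[0,f,c["cy"]],[0,0,1.]])
    return K,np.array(c["distortion"],float),np.array(c["rvec"],float),np.array(c["tvec"],float)
def world(n,depth):
    K,D,r,t=cam(n); v,u=np.mgrid[0:400,0:640]
    p=cv2.undistortPoints(np.stack([u,v],-1).reshape(-1,1,2).astype(np.float64),K,D).reshape(400,640,2)
    P=np.dstack([p*depth[...,None],depth]); M=cv2.Rodrigues(r)[0]
    W=(P-t.ravel())@M; W[depth==0]=np.nan
    return W
def proj(n,X):
    K,D,r,t=cam(n); return cv2.projectPoints(np.array(X,float).reshape(-1,1,3),r,t,K,D)[0].reshape(-1,2)
E
python3 - <<'E'
from h import *
for n in ("scene","top"):
    im,d=read_camera(n); np.savez(f"/tmp/{n}.npz",im=im,d=d)
    cv2.imwrite(f"pics/{n}0.png",im[...,::-1])
    for k in ("rest","small_block","brace_grip","brace_cradle","bar","bar_tip","tube_mouth","wax_tin","mug","big_block","brace"):
        try: print(n,k,[(np.round(x["position"],3).tolist(),round(x["score"],2)) for x in look_for(n,k)])
        except Exception as e: print(n,k,e)
s=get_state(); print(s)
E
```

```text
pics
scene rest [([0.484, 0.107, 0.009], 0.93), ([0.681, -0.132, 0.04], 0.56)]
scene small_block [([0.547, 0.048, 0.034], 0.84), ([0.635, -0.291, 0.031], 0.62), ([0.399, -0.355, 0.037], 0.56)]
scene brace_grip [([0.66, 0.097, 0.033], 0.66)]
scene brace_cradle [([0.656, 0.095, 0.037], 0.8)]
scene bar []
scene bar_tip []
scene tube_mouth [([0.484, 0.105, 0.008], 0.92)]
scene wax_tin [([0.572, -0.146, 0.051], 0.62)]
scene mug [([0.559, 0.296, 0.061], 0.82)]
scene big_block [([0.678, -0.133, 0.041], 0.75), ([0.551, 0.046, 0.035], 0.54), ([0.558, 0.295, 0.062], 0.25)]
scene brace [([0.656, 0.094, 0.035], 0.87)]
top rest [([0.474, 0.111, 0.025], 0.56)]
top small_block [([0.406, -0.351, 0.036], 0.8), ([0.638, -0.28, 0.037], 0.77), ([0.554, 0.058, 0.038], 0.57), ([0.69, -0.118, 0.039], 0.51), ([0.655, 0.102, 0.038], 0.4)]
top brace_grip [([0.656, 0.104, 0.034], 0.97)]
top brace_cradle [([0.659, 0.101, 0.035], 0.67)]
top bar [([0.47, 0.126, 0.056], 0.61)]
top bar_tip []
top tube_mouth [([0.479, 0.116, 0.022], 0.91)]
top wax_tin [([0.569, -0.132, 0.054], 0.74), ([0.559, 0.328, 0.035], 0.22)]
t
[... 256 characters left out ...]
.21491969,  0.46858864, -0.04863941,  1.53248607,  0.02411321,
        1.14099399, -0.082291  ]), 'qd': array([-7.62914960e-04, -3.86318324e-04,  1.29566980e-03,  3.91390860e-04,
       -3.39796434e-04,  1.33805156e-03,  2.23857222e-05]), 'joint_torque': array([ 8.01588030e-04, -5.07837975e+01, -8.03158153e-02, -2.36451924e+01,
       -6.12167409e-02,  3.10624670e-02,  1.68655072e-05]), 'position': array([0.25331132, 0.6256738 , 0.40478655]), 'tcp_rot': array([-1.33710875e-05,  1.91174577e-01,  9.81556049e-01,  5.73838015e-05]), 'force': array([-0.06330603, -0.27207298, -0.39182524]), 'torque': array([0.00870031, 0.06513047, 0.01960227]), 'grip_force': 0.0, 'finger_gap': 0.08702107629145038}
```

View pics/scene0.png

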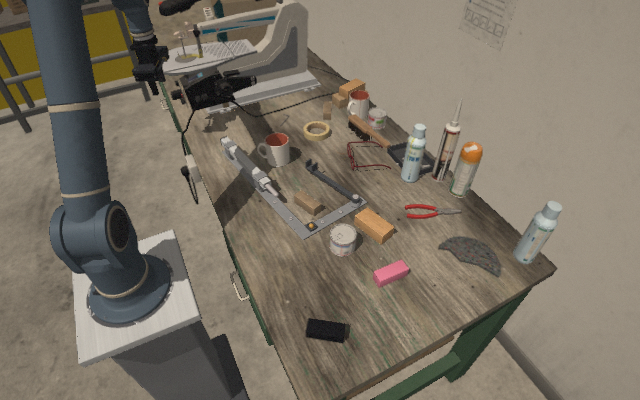

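View pics/top0.png

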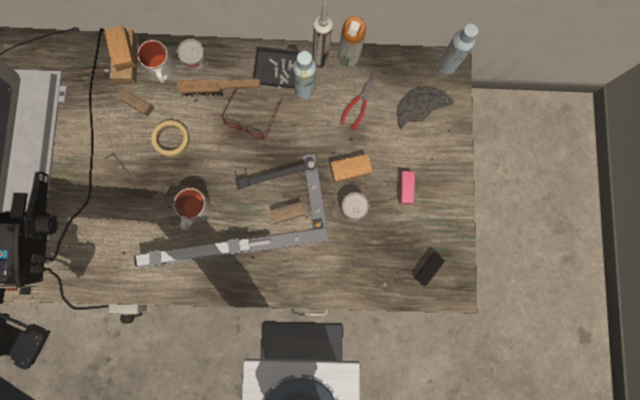

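Top view: the folding rest runs from (137,260) to (326,236). The hinge is at (309,160), the folded brace goes to (241,181), and the bar tip is at about (272,241). The block-shaped things are:
- Pine block at (289,212), in the corner between bar and brace.
- Pink block at (407,187).
- Black block at (429,265).
- Brown block at (136,102).

The one at (289,212) fits: it is pine and in the brace's way. I'll confirm it in a crop and fit the rest.

```bash
cat > fit.py <<'E'
from h import *
for n in ("top","scene"):
    z=np.load(f"/tmp/{n}.npz"); im,d=z["im"],z["d"]; W=world(n,d)
    X,Y,Z=W[...,0],W[...,1],W[...,2]
    box=(X>.38)&(X<.8)&(Y>-.05)&(Y<.5)
    print(n,"bench z",np.nanmedian(Z[box]))
    # tube
    t=(X>.38)&(X<.5)&(Y>0.1)&(Y<.5)&(Z>.055)&(Z<.08)
    P=W[t]; 
    vx,vy,x0,y0=cv2.fitLine(P[:,:2].astype(np.float32),cv2.DIST_HUBER,0,.01,.01).ravel()
    u=np.array([vx,vy]); u=u if u[1]<0 else -u
    s=(P[:,:2]-[x0,y0])@u; print("tube pts",len(P),"dir",u,"ends",np.array([x0,y0])+u*s.max(),np.array([x0,y0])+u*s.min(),s.max()-s.min(),"z",np.median(P[:,2]))
    for name,lo,hi in(("pine",.03,.045),):
        m=(Z>lo)&(Z<hi)&(X>.5)&(X<.6)&(Y>-.03)&(Y<.12); Q=W[m]; r=cv2.minAreaRect(Q[:,:2].astype(np.float32)); print("pine",r,np.median(Q[:,2]),len(Q))
    m=(Z>.028)&(Z<.07)&(X>.6)&(X<.75)&(Y>-.02)&(Y<.25); Q=W[m]; print("brace",cv2.minAreaRect(Q[:,:2].astype(np.float32)),len(Q))
    b=(Z>.045)&(Z<.064)&(X>.42)&(X<.52)&(Y>-.03)&(Y<.13); Q=W[b]; print("bar area y min",np.sort(Q[:,1])[:8],len(Q))
E
python3 fit.py; python3 - <<'E'
import cv2
im=cv2.imread("pics/top0.png"); cv2.imwrite("pics/c1.png",cv2.resize(im[140:280,215:385],None,fx=4.2,fy=4.2,interpolation=cv2.INTER_CUBIC))
E
```

```text
top bench z 0.00040334408541886787
tube pts 1395 dir [ 0.17506398 -0.98455703] ends [0.47084392 0.10024744] [0.40752675 0.45634218] 0.3616801506687448 z 0.06428992216163303
pine ((0.5540463328361511, 0.05700140818953514), (0.0355658195912838, 0.08957838267087936), 19.517696380615234) 0.034788481224633176 385
brace ((0.6601191163063049, 0.09224369376897812), (0.0283089280128479, 0.22986456751823425), 18.184240341186523) 555
bar area y min [0.09830035 0.0983063  0.09830732 0.09883897 0.10072226 0.10082149
 0.10082479 0.10087569] 70
scene bench z 0.0015607213856120104
tube pts 646 dir [ 0.16648416 -0.9860441 ] ends [0.4689509  0.10048449] [0.40912231 0.45483433] 0.359365096883839 z 0.06505761228657278
pine ((0.5540332794189453, 0.05559888482093811), (0.03739878535270691, 0.09222021698951721), 18.70134162902832) 0.03534173982716163 250
brace ((0.6614401340484619, 0.09010167419910431), (0.028557343408465385, 0.23136526346206665), 17.943490982055664) 391
bar area y min [0.09487125 0.09637421 0.09643077 0.09657318 0.09687869 0.09743854
 0.09829359 0.09853341] 54
```

View pics/c1.png

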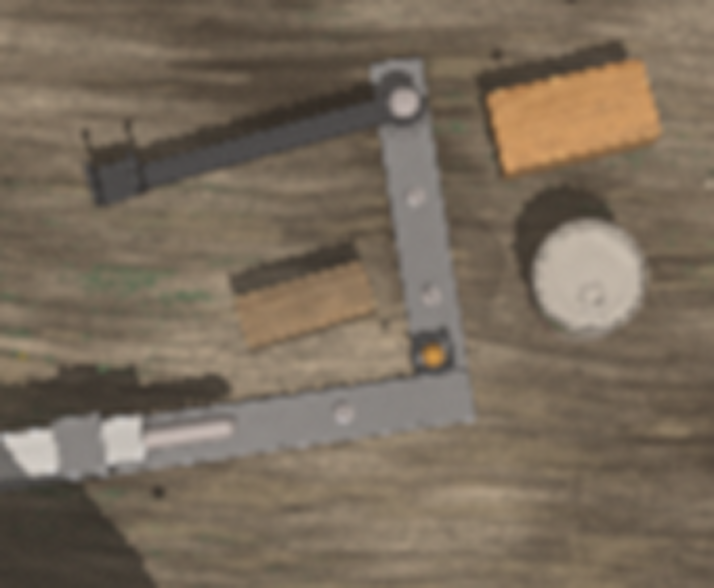

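The crop confirms it: the pine block lies in the corner at (289,212). Bar tip is at (270,242), tube mouth at (249,245), hinge bolt at (311,164) and brass catch at (318,224). Next I intersect those rays with their known heights.

```bash
cat >> h.py <<'E'
def ray(n,uv,z):
    K,D,r,t=cam(n); M=cv2.Rodrigues(r)[0]; C=-M.T@t.ravel()
    p=cv2.undistortPoints(np.array(uv,float).reshape(1,1,2),K,D).ravel(); g=M.T@np.array([*p,1])
    return C+g*(z-C[2])/g[2]
E
python3 - <<'E'
from h import *
c=lambda x,y:(215+x/4.2-.4,140+y/4.2-.4)
for k,p,z in(("tip",(233,428),.055),("mouth top edge",(143,440),.064),("hinge",(403,100),.041),("catch",(433,353),.022),("screw",(344,412),.006),("corner",(474,420),.006)):
    print(k,ray("top",c(*p),z).round(4))
z=np.load("/tmp/top.npz");W=world("top",z["d"])
X,Y,Z=W[...,0],W[...,1],W[...,2]
m=(X>.38)&(X<.5)&(Y>0.17)&(Y<.44)&(Z>.061)&(Z<.072)
P=W[m][:,:2]
for n in("top","scene"):
    z=np.load(f"/tmp/{n}.npz");W=world(n,z["d"]);X,Y,Z=W[...,0],W[...,1],W[...,2]
    print(n,"tube rect",cv2.minAreaRect(W[(X>.38)&(X<.5)&(Y>0.16)&(Y<.5)&(Z>.06)&(Z<.075)][:,:2].astype(np.float32)))
    print(n,"strip h",cv2.minAreaRect(W[(X>.44)&(X<.54)&(Y>-.08)&(Y<.07)&(Z>.004)&(Z<.012)][:,:2].astype(np.float32)))
    m=(X>.44)&(X<.56)&(Y>-.0)&(Y<.2)&(Z>.048)&(Z<.062); Q=W[m]; print(Q[Q[:,1].argsort()][:12].round(4).tolist())
    for k,a in(("tin",(.53,.62,-.19,-.08)),("big",(.63,.74,-.2,-.05)),("mug",(.5,.62,.22,.4))):
        m=(X>a[0])&(X<a[1])&(Y>a[2])&(Y<a[3])&(Z>.03);Q=W[m];print(k,cv2.minAreaRect(Q[:,:2].astype(np.float32)),Q[:,2].max())
E
```

```text
tip [0.4697 0.0981 0.055 ]
mouth top edge [0.4597 0.1547 0.064 ]
hinge [ 0.6948 -0.0055  0.041 ]
catch [ 0.526  -0.0313  0.022 ]
screw [0.4857 0.0273 0.006 ]
corner [ 0.483  -0.0608  0.006 ]
top tube rect ((0.4588864743709564, 0.3109537661075592), (0.0871596485376358, 0.302373468875885), 10.196199417114258)
top strip h ((0.49031341075897217, -0.0027696415781974792), (0.14480052888393402, 0.0979146659374237), 89.48812103271484)
[[0.4658, 0.0983, 0.052], [0.471, 0.0983, 0.0553], [0.4684, 0.0983, 0.0536], [0.4741, 0.0988, 0.0496], [0.4655, 0.1007, 0.056], [0.4682, 0.1008, 0.0563], [0.4734, 0.1008, 0.0595], [0.4708, 0.1009, 0.0572], [0.4631, 0.1011, 0.0496], [0.4763, 0.1012, 0.0558], [0.4626, 0.1032, 0.0568], [0.4654, 0.1035, 0.0554]]
tin ((0.5752270817756653, -0.13053995370864868), (0.07380218803882599, 0.07424250990152359), 71.50516510009766) 0.06644463456972194
big ((0.6881861090660095, -0.11981664597988129), (0.0549207367002964, 0.11044393479824066), 15.3313570022583) 0.049833629980283976
mug ((0.5550113320350647, 0.31348589062690735), (0.09515228867530823, 0.08235388249158859), 18.3
[... 279 characters left out ...]
[[0.4718, 0.0949, 0.0508], [0.4727, 0.0964, 0.0534], [0.4691, 0.0964, 0.0506], [0.466, 0.0966, 0.0519], [0.4664, 0.0969, 0.0558], [0.4698, 0.0974, 0.0538], [0.4765, 0.0983, 0.05], [0.4705, 0.0985, 0.0568], [0.4676, 0.0993, 0.0575], [0.4637, 0.0996, 0.0503], [0.4642, 0.1, 0.0541], [0.4685, 0.1009, 0.06]]
tin ((0.5761010050773621, -0.13335314393043518), (0.07657413184642792, 0.07386383414268494), 36.66303634643555) 0.0614187450925983
big ((0.6893156170845032, -0.12232443690299988), (0.057585034519433975, 0.11140628159046173), 15.26443099975586) 0.046383617658459775
mug ((0.5571233034133911, 0.31276950240135193), (0.09511221200227737, 0.08611571788787842), 21.41312599182129) 0.09553599751268274
```

Call:
{"api": "jog_arm", "payload": {
  "series": "0 0 0 0 0 0.107; 0 0 0 0 0 0.107; 0 0 0 0 0 0.107; 0 0 0 0 0 0.107; 0 0 0 0 0 0.107",
  "jaw": 6.5,
  "newtons": 20
}}

```text
clock: 1.62
position: [0.2533, 0.6257, 0.4048]
tcp_rot: [-0.0, 0.446, 0.895, 0.0]
force: [0.2, 0.9, 0.1]
finger_gap: 0.0667
grip_force: 0.0
```

Call:
{"api": "jog_arm", "payload": {
  "series": "0 0 0 0 0 0.107; 0 0 0 0 0 0.107; 0 0 0 0 0 0.107; -2 0.3 0 0 0 0; -3.8 0.6 0.5 0 0 0"
}}

```text
clock: 2.03
position: [0.2771, 0.577, 0.4001]
tcp_rot: [-0.002, 0.578, 0.816, 0.001]
force: [0.8, -0.2, -0.0]
finger_gap: 0.0653
grip_force: 0.0
```

Call:
{"api": "jog_arm", "payload": {
  "series": "-3.8 0.6 0.7 0 0 0; -3.8 0.6 0.7 0 0 0; -3.8 0.6 0.7 0 0 0; -3.8 0.6 0.7 0 0 0; -3.8 0.6 0.7 0 0 0"
}}

```text
clock: 2.45
position: [0.3711, 0.402, 0.3647]
tcp_rot: [-0.0, 0.581, 0.814, 0.0]
force: [1.5, 0.4, -1.3]
finger_gap: 0.0652
grip_force: 0.0
```

Call:
{"api": "jog_arm", "payload": {
  "series": "-3.8 0.6 0.7 0 0 0; -3.8 0.6 0.7 0 0 0; -3.8 0.6 0.7 0 0 0; -3.8 0.6 0.7 0 0 0; -3.8 0.6 0.7 0 0 0"
}}

```text
clock: 2.87
position: [0.4611, 0.232, 0.3298]
tcp_rot: [0.0, 0.581, 0.814, 0.001]
force: [1.2, -0.9, 0.4]
finger_gap: 0.0652
grip_force: 0.0
```

```bash
cat >> h.py <<'E'
O=np.array([.4615,.1555]); YAW=np.radians(-79.9)
U=np.array([np.cos(YAW),np.sin(YAW)]); V=np.array([-U[1],U[0]])
def rest(x,y): return O+x*U+y*V
def inrest(p): d=np.array(p[:2])-O; return np.array([d@U,d@V])
def go(xyz,ydeg):
    """shift (cm, in the tool axes as they stand) and turn to bring TCP to xyz, pointing down, tool y at ydeg (mod 180)"""
    s=get_state(); q=s["tcp_rot"]; Rm=R.from_quat([q[1],q[2],q[3],q[0]]).as_matrix()
    yd=(ydeg-np.degrees(np.arctan2(Rm[1,1],Rm[0,1]))+90)%180-90
    y=np.radians(yd)+np.arctan2(Rm[1,1],Rm[0,1]); Y=np.array([np.cos(y),np.sin(y),0]); Z=np.array([0,0,-1.])
    T=np.column_stack([np.cross(Y,Z),Y,Z]); d=np.array(xyz)-s["position"]
    print("clock",round(s["clock"],2),"pos",s["position"].round(4),"F",s["force"].round(1),"gap",round(s["finger_gap"],4),"j",s["joint_pos"].round(2).tolist())
    print("shift cm, old axes",(Rm.T@d*100).round(2),"new axes",(T.T@d*100).round(2),"turn",R.from_matrix(Rm.T@T).as_rotvec().round(3))
E
python3 -c "
from h import *
go([.554,.056,.25],19)"
```

```text
clock 2.87 pos [0.4611 0.232  0.3298] F [ 1.2 -0.9  0.4] gap 0.0652 j [-0.77, 0.3, 0.27, 2.0, -0.1, 0.85, -0.11]
shift cm, old axes [-19.67   3.07   7.98] new axes [-19.67   3.05   7.98] turn [ 0.001 -0.    -0.001]
```

Call:
{"api": "jog_arm", "payload": {
  "series": "-3.5 0.55 1.2 0 0 0; -3.5 0.55 1.2 0 0 0; -3.5 0.55 1.2 0 0 0; -3.5 0.55 1.2 0 0 0; -3.5 0.55 1.2 0 0 0"
}}

```text
clock: 3.28
position: [0.544, 0.0756, 0.2695]
tcp_rot: [0.0, 0.581, 0.814, 0.0]
force: [0.3, 0.6, 0.8]
finger_gap: 0.0649
grip_force: 0.0
```

Call:
{"api": "jog_arm", "payload": {
  "series": "-2.2 0.3 2 0 0 0; 0 0 0 0 0 0; 0 0 0 0 0 0; 0 0 0 0 0 0; 0 0 0 0 0 0"
}}

```text
clock: 3.7
position: [0.5532, 0.0588, 0.2504]
tcp_rot: [0.0, 0.58, 0.814, 0.001]
force: [0.8, 0.2, -0.2]
finger_gap: 0.0649
grip_force: 0.0
```

```bash
python3 -c "
from h import *
im,d=read_camera('scene'); cv2.imwrite('pics/s1.png',cv2.resize(im[130:260,220:420,::-1],None,fx=4,fy=4,interpolation=cv2.INTER_CUBIC))
go([.554,.056,.19],19)"
```

```text
clock 3.75 pos [0.5531 0.0588 0.2504] F [ 1.   0.1 -0.1] gap 0.0649 j [-0.4, 0.47, 0.29, 1.97, -0.2, 0.72, 0.34]
shift cm, old axes [-0.3  -0.02  6.04] new axes [-0.3  -0.01  6.04] turn [ 0.001 -0.001  0.001]
```

View pics/s1.png

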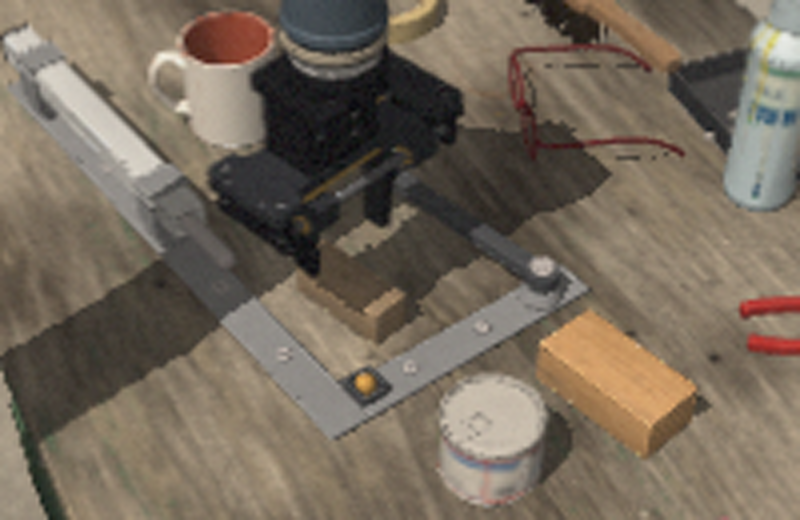

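The gripper straddles the pine block at crop (350,290), and mug, tin and brace are clear. Descend, grip and lift.

Call:
{"api": "jog_arm", "payload": {
  "series": "-0.3 0 1 0 0 0; 0 0 1.5 0 0 0; 0 0 1.5 0 0 0; 0 0 1.3 0 0 0; 0 0 0.7 0 0 0"
}}

```text
clock: 4.17
position: [0.5535, 0.055, 0.1881]
tcp_rot: [-0.001, 0.581, 0.814, -0.001]
force: [-0.9, 0.3, -0.2]
finger_gap: 0.065
grip_force: 0.0
```

Call:
{"api": "jog_arm", "payload": {
  "series": "0 0 0 0 0 0; 0 0 0 0 0 0; 0 0 0 0 0 0; 0 0 0 0 0 0; 0 0 0 0 0 0",
  "jaw": 2.5,
  "newtons": 20
}}

```text
clock: 4.58
position: [0.5545, 0.0544, 0.1905]
tcp_rot: [0.0, 0.581, 0.814, 0.001]
force: [-0.1, 0.1, 0.5]
finger_gap: 0.0395
grip_force: 0.0
```

Call:
{"api": "jog_arm", "payload": {
  "series": "0 0 0 0 0 0; 0 0 -1 0 0 0; 0 0 -2 0 0 0; 0 0 -3 0 0 0; 0 0 -3 0 0 0"
}}

```text
clock: 5.0
position: [0.5537, 0.0542, 0.2808]
tcp_rot: [-0.001, 0.581, 0.814, -0.001]
force: [0.4, 0.2, -1.1]
finger_gap: 0.0344
grip_force: 20.0
```

```bash
python3 -c "
from h import *
print(rest(.38,-.09)); go([*rest(.38,-.09),.28],19)"
```

```text
[ 0.43953407 -0.23439421]
clock 5.0 pos [0.5537 0.0542 0.2808] F [ 0.4  0.2 -1.1] gap 0.0344 j [-0.41, 0.43, 0.31, 1.95, -0.18, 0.79, 0.33]
shift cm, old axes [-23.61 -20.15   0.11] new axes [-23.57 -20.19   0.08] turn [-0.002 -0.    -0.002]
```

Call:
{"api": "jog_arm", "payload": {
  "series": "-1.5 -1.3 0 0 0 0; -2.6 -2.2 0 0 0 0; -2.6 -2.2 0 0 0 0; -2.6 -2.2 0 0 0 0; -2.6 -2.2 0 0 0 0"
}}

```text
clock: 5.42
position: [0.4963, -0.0922, 0.2806]
tcp_rot: [0.0, 0.581, 0.814, 0.0]
force: [0.7, -0.2, -0.2]
finger_gap: 0.0351
grip_force: 20.0
```

Call:
{"api": "jog_arm", "payload": {
  "series": "-2.6 -2.2 0 0 0 0; -2.6 -2.2 0 0 0 0; -2.6 -2.2 0 0 0 0; -2.6 -2.2 0 0 0 0; -1.3 -1.3 0 0 0 0"
}}

```text
clock: 5.83
position: [0.4376, -0.2382, 0.2808]
tcp_rot: [0.001, 0.583, 0.812, -0.001]
force: [0.1, -0.2, -1.2]
finger_gap: 0.0349
grip_force: 20.0
```

Call:
{"api": "jog_arm", "payload": {
  "series": "0 0 1 0 0 0; 0 0 2 0 0 0; 0 0 2 0 0 0; 0 0 2 0 0 0; 0 0 1.2 0 0 0"
}}

```text
clock: 6.25
position: [0.4394, -0.2333, 0.1963]
tcp_rot: [-0.001, 0.581, 0.814, 0.0]
force: [0.1, 1.1, -1.1]
finger_gap: 0.035
grip_force: 20.0
```

```bash
python3 -c "
from h import *
go([*rest(.38,-.09),.1905],19)"
```

```text
clock 6.25 pos [ 0.4394 -0.2333  0.1963] F [ 0.1  1.1 -1.1] gap 0.035 j [0.16, 0.5, 0.31, 2.14, -0.28, 0.55, 1.01]
shift cm, old axes [-0.11 -0.02  0.58] new axes [-0.11 -0.02  0.58] turn [-0.001 -0.002 -0.001]
```

Call:
{"api": "jog_arm", "payload": {
  "series": "-0.1 0 0.4 0 0 0; 0 0 0.15 0 0 0; 0 0 0 0 0 0; 0 0 0 0 0 0; 0 0 0 0 0 0"
}}

```text
clock: 6.67
position: [0.4403, -0.2354, 0.1931]
tcp_rot: [0.001, 0.581, 0.814, 0.0]
force: [0.4, 0.1, -1.1]
finger_gap: 0.0346
grip_force: 20.0
```

Call:
{"api": "jog_arm", "payload": {
  "series": "0 0 0 0 0 0; 0 0 0 0 0 0; 0 0 0 0 0 0; 0 0 -1 0 0 0; 0 0 -2 0 0 0",
  "jaw": 6
}}

```text
clock: 7.08
position: [0.4392, -0.2349, 0.2215]
tcp_rot: [-0.002, 0.581, 0.814, -0.001]
force: [0.0, 0.8, -0.7]
finger_gap: 0.0572
grip_force: 0.0
```

Call:
{"api": "jog_arm", "payload": {
  "series": "0 0 -2.5 0 0 0.08; 0 0 -2.5 0 0 0.075; 0 0 -2 0 0 0; 0 0 0 0 0 0; 0 0 0 0 0 0"
}}

```text
clock: 7.5
position: [0.4402, -0.2354, 0.2937]
tcp_rot: [0.001, 0.642, 0.766, 0.001]
force: [-0.5, 1.0, -1.0]
finger_gap: 0.0599
grip_force: 0.0
```

```bash
python3 - <<'E'
from h import *
go([*rest(.065,.232),.28],10.1)
im,d=read_camera("top"); W=world("top",d); X,Y,Z=W[...,0],W[...,1],W[...,2]
m=(Z>.028)&(Z<.045)&(X>.38)&(X<.5)&(Y>-.3)&(Y<-.17); print("block",cv2.minAreaRect(W[m][:,:2].astype(np.float32)) if m.any() else None)
H=np.array([200,200.])
def C(a,r=130): return H+r*np.array([-np.cos(a),-np.sin(a)])+(8+11*np.sin(a)+15*np.cos(a))*np.array([-np.sin(a),np.cos(a)])
A=np.linspace(.138,1.571,14); P=np.array([C(a) for a in A]); print(P.round(0).tolist()); D=np.diff(P,axis=0)/10; print([(round(-x,2),round(y,2)) for x,y in D])
E
```

```text
clock 7.5 pos [ 0.4402 -0.2354  0.2937] F [-0.5  1.  -1. ] gap 0.0599 j [0.05, 0.34, 0.44, 2.08, -0.21, 0.76, 0.79]
shift cm, old axes [31.64 32.12  1.43] new axes [31.61 32.16  1.37] turn [ 0.003  0.001 -0.001]
block ((0.4327607750892639, -0.21842631697654724), (0.035281646996736526, 0.059219226241111755), 17.47113609313965)
[[68.0, 206.0], [68.0, 193.0], [69.0, 179.0], [72.0, 165.0], [77.0, 151.0], [83.0, 138.0], [90.0, 125.0], [100.0, 113.0], [110.0, 102.0], [123.0, 93.0], [136.0, 85.0], [150.0, 78.0], [165.0, 73.0], [181.0, 70.0]]
[(np.float64(0.01), np.float64(-1.37)), (np.float64(-0.14), np.float64(-1.39)), (np.float64(-0.29), np.float64(-1.39)), (np.float64(-0.45), np.float64(-1.37)), (np.float64(-0.61), np.float64(-1.33)), (np.float64(-0.77), np.float64(-1.27)), (np.float64(-0.93), np.float64(-1.19)), (np.float64(-1.07), np.float64(-1.09)), (np.float64(-1.21), np.float64(-0.96)), (np.float64(-1.33), np.float64(-0.82)), (np.float64(-1.43), np.float64(-0.66)), (np.float64(-1.52), np.float64(-0.49)), (np.float64(-1.58), np.float64(-0.3))]
```

Call:
{"api": "jog_arm", "payload": {
  "series": "1.5 1.5 0 0 0 0; 2.7 2.7 0 0 0 0; 2.7 2.7 0 0 0 0; 2.7 2.7 0 0 0 0; 2.7 2.7 0 0 0 0",
  "jaw": 0
}}

```text
clock: 7.97
position: [0.5398, -0.0913, 0.2909]
tcp_rot: [-0.001, 0.643, 0.766, -0.001]
force: [0.7, -0.4, 0.3]
finger_gap: 0.0344
grip_force: 0.0
```

Call:
{"api": "jog_arm", "payload": {
  "series": "2.7 2.7 0 0 0 0; 2.7 2.7 0 0 0 0; 2.7 2.7 0 0 0 0; 2.7 2.7 0 0 0 0; 2.7 2.7 0 0 0 0"
}}

```text
clock: 8.38
position: [0.6493, 0.0653, 0.2904]
tcp_rot: [-0.001, 0.643, 0.766, -0.001]
force: [-0.0, -0.6, -0.0]
finger_gap: 0.0039
grip_force: 0.0
```

Call:
{"api": "jog_arm", "payload": {
  "series": "2.7 2.7 0 0 0 0; 2.7 2.8 1 0 0 0; 0.4 0.8 0.5 0 0 0; 0 0 0 0 0 0; 0 0 0 0 0 0"
}}

```text
clock: 8.8
position: [0.7004, 0.1316, 0.2747]
tcp_rot: [-0.001, 0.642, 0.766, -0.002]
force: [-0.3, -0.6, 1.0]
finger_gap: 0.0005
grip_force: 0.0
```

```bash
python3 - <<'E'
from h import *
im,d=read_camera("scene"); W=world("scene",d); X,Y,Z=W[...,0],W[...,1],W[...,2]
m=(Z>.028)&(Z<.045)&(X>.38)&(X<.5)&(Y>-.3)&(Y<-.17); Q=W[m]; r=cv2.minAreaRect(Q[:,:2].astype(np.float32)); print("block",r,inrest(r[0]),np.median(Q[:,2]))
m=(Z>.028)&(Z<.07)&(X>.6)&(X<.75)&(Y>-.02)&(Y<.25); print("brace",cv2.minAreaRect(W[m][:,:2].astype(np.float32)))
cv2.imwrite('pics/s2.png',cv2.resize(im[120:310,200:440,::-1],None,fx=3,fy=3,interpolation=cv2.INTER_CUBIC))
go([*rest(.067,.228),.196],10.1)
E
```

```text
block ((0.4391275942325592, -0.23541612923145294), (0.0355348140001297, 0.09052631258964539), 19.275232315063477) [ 0.3809348  -0.09057939] 0.03497671069289024
brace ((0.6615636348724365, 0.09135620296001434), (0.027607057243585587, 0.23213984072208405), 17.996980667114258)
clock 8.85 pos [0.7003 0.1302 0.2757] F [0.4 0.  0.2] gap 0.0007 j [-0.47, 0.66, 0.35, 1.57, -0.26, 0.96, 0.13]
shift cm, old axes [-0.01 -0.24  7.98] new axes [-0.02 -0.27  7.97] turn [-0.003  0.001 -0.003]
```

View pics/s2.png

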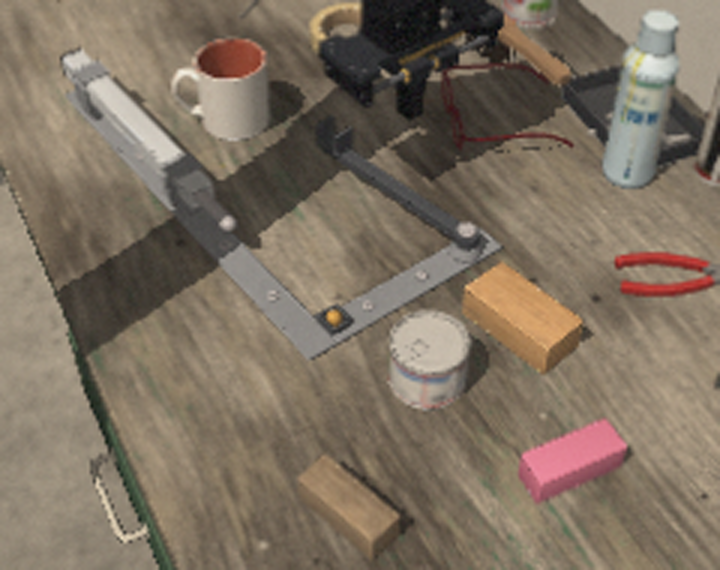

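The small block lies flat at crop (350,505), brace folded and free, bystanders untouched. Before lowering I check how high the glasses (crop 500,100) stand under the gripper.

```bash
python3 - <<'E'
from h import *
z=np.load("/tmp/top.npz");W=world("top",z["d"]); d=W[...,:2]-O; x=d@U;y=d@V
for r in [(.03,.11,.2,.34),(.05,.085,.2,.26),(.02,.3,.22,.34)]:
    m=(x>r[0])&(x<r[1])&(y>r[2])&(y<r[3]); print(r,np.nanmax(W[...,2][m]), np.nansum(W[...,2][m]>.012), [ (x[m&(W[...,2]>.015)].min().round(3),y[m&(W[...,2]>.015)].min().round(3)) if (m&(W[...,2]>.015)).any() else 0])
E
```

```text
(0.03, 0.11, 0.2, 0.34) 0.0435180162322026 44 [(np.float64(0.031), np.float64(0.298))]
(0.05, 0.085, 0.2, 0.26) 0.0054878034148107095 0 [0]
(0.02, 0.3, 0.22, 0.34) 0.0435180162322026 51 [(np.float64(0.022), np.float64(0.298))]
```

Call:
{"api": "jog_arm", "payload": {
  "series": "0 -0.2 2 0 0 0; 0 0 2 0 0 0; 0 0 2 0 0 0; 0 0 1.5 0 0 0; 0 0 0.4 0 0 0"
}}

```text
clock: 9.27
position: [0.6975, 0.1295, 0.1956]
tcp_rot: [-0.001, 0.643, 0.765, -0.002]
force: [-0.3, -0.2, -1.2]
finger_gap: 0.0006
grip_force: 0.0
```

Call:
{"api": "jog_arm", "payload": {
  "series": "0 -1 0 0 0 0; 0 -1.2 0 0 0 0; 0 -1.37 0 0 0 0; -0.14 -1.4 0 0 0 0; -0.3 -1.4 0 0 0 0"
}}

```text
clock: 9.68
position: [0.6371, 0.1153, 0.1995]
tcp_rot: [0.001, 0.643, 0.766, 0.001]
force: [0.9, -0.3, -0.2]
finger_gap: 0.0004
grip_force: 0.4
```

Call:
{"api": "jog_arm", "payload": {
  "series": "-0.45 -1.37 0 0 0 0; -0.6 -1.33 0 0 0 0; -0.77 -1.27 0 0 0 0; -0.93 -1.2 0 0 0 0; -1.07 -1.1 0 0 0 0"
}}

```text
clock: 10.1
position: [0.5819, 0.0667, 0.1996]
tcp_rot: [0.001, 0.643, 0.766, 0.001]
force: [1.4, -0.3, 0.4]
finger_gap: 0.0007
grip_force: 0.4
```

Call:
{"api": "jog_arm", "payload": {
  "series": "-1.2 -0.96 0 0 0 0; -1.33 -0.82 0 0 0 0; -1.43 -0.66 0 0 0 0; 0 0 0 0 0 0; 0 0 0 0 0 0"
}}

```text
clock: 10.52
position: [0.5648, 0.0226, 0.1986]
tcp_rot: [0.0, 0.644, 0.765, 0.0]
force: [0.3, 0.5, 0.0]
finger_gap: 0.0003
grip_force: 0.0
```

```bash
python3 - <<'E'
from h import *
go([*rest(.181,.070),.196],10.1); print(inrest(get_state()["position"]))
im,d=read_camera("scene")
cv2.imwrite('pics/s3.png',cv2.resize(im[140:260,250:410,::-1],None,fx=4.5,fy=4.5,interpolation=cv2.INTER_CUBIC))
E
```

```text
clock 10.52 pos [0.5648 0.0226 0.1986] F [0.3 0.5 0. ] gap 0.0003 j [-0.35, 0.57, 0.31, 1.98, -0.28, 0.63, 0.31]
shift cm, old axes [-3.21 -0.82  0.26] new axes [-3.21 -0.84  0.26] turn [ 0.     0.    -0.004]
[0.1489137  0.07836527]
```

View pics/s3.png

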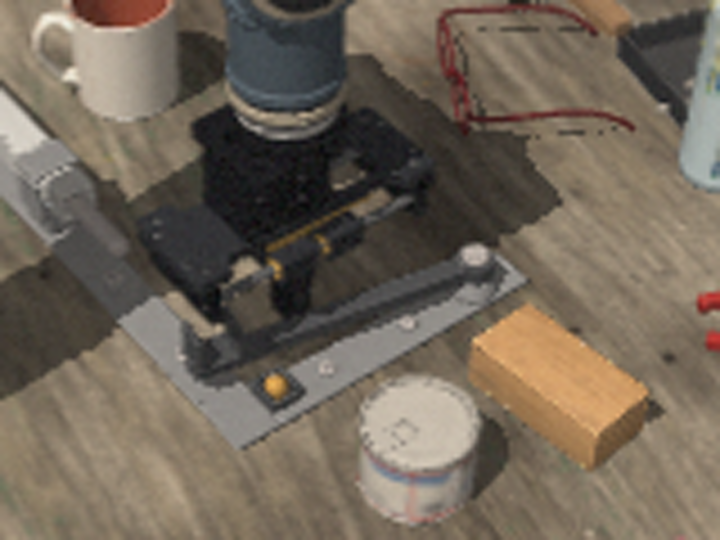

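The brace has swung to about 1.3 rad, with the cradle at crop (205,340) just short of the catch at (275,385), and nothing else has moved. I push on into the catch.

Call:
{"api": "jog_arm", "payload": {
  "series": "-1 -0.4 0 0 0 0; -1 -0.3 0 0 0 0; -0.8 -0.1 0 0 0 0; -0.4 0 0 0 0 0; 0 0 0 0 0 0"
}}

```text
clock: 10.98
position: [0.5622, -0.0083, 0.1981]
tcp_rot: [-0.001, 0.643, 0.766, 0.0]
force: [-1.3, 2.6, 1.4]
finger_gap: 0.0003
grip_force: 1.4
```

Call:
{"api": "jog_arm", "payload": {
  "series": "-0.2 0 0 0 0 0; -0.2 0 0 0 0 0; -0.2 0 0 0 0 0; 0 0 0 0 0 0; 0 0 0 0 0 0"
}}

```text
clock: 11.4
position: [0.563, -0.0127, 0.198]
tcp_rot: [-0.002, 0.642, 0.767, 0.0]
force: [-2.7, 7.8, 3.1]
finger_gap: 0.0006
grip_force: 4.0
```

```bash
cat > br.py <<'E'
from h import *
go([*rest(.181,.070),.196],10.1); print(inrest(get_state()["position"]), "F rest", U@get_state()["force"][:2])
for n in("top","scene"):
    im,d=read_camera(n); W=world(n,d); e=W[...,:2]-O; x=e@U;y=e@V;Z=W[...,2]
    m=(x>.14)&(x<.24)&(y>.01)&(y<.18)&(Z>.03)&(Z<.04); print(n,"brace top",m.sum(), np.polyfit(y[m],x[m],1) if m.sum()>5 else None)
E
python3 br.py
```

```text
clock 11.4 pos [ 0.563  -0.0127  0.198 ] F [-2.7  7.8  3.1] gap 0.0006 j [-0.28, 0.57, 0.3, 1.98, -0.28, 0.63, 0.38]
shift cm, old axes [ 0.23 -0.04  0.2 ] new axes [ 0.23 -0.04  0.2 ] turn [-0.002 -0.004  0.   ]
[0.18334219 0.07042602] F rest -8.138694514959887
top brace top 0 None
scene brace top 256 [0.01051232 0.199773  ]
```

Call:
{"api": "jog_arm", "payload": {
  "series": "-0.2 0 0 0 0 0; -0.2 0 0 0 0 0; 0 0 0 0 0 0; 0 0 0 0 0 0; 0 0 0 0 0 0"
}}

```text
clock: 11.92
position: [0.5634, -0.0135, 0.198]
tcp_rot: [-0.004, 0.641, 0.767, 0.001]
force: [-4.8, 14.6, 5.9]
finger_gap: 0.0004
grip_force: 7.5
```

```bash
python3 br.py
```

```text
clock 11.92 pos [ 0.5634 -0.0135  0.198 ] F [-4.8 14.6  5.9] gap 0.0004 j [-0.27, 0.57, 0.3, 1.98, -0.28, 0.64, 0.39]
shift cm, old axes [ 0.33 -0.06  0.21] new axes [ 0.33 -0.06  0.2 ] turn [-0.004 -0.009  0.003]
[0.1842828  0.07063181] F rest -15.246664560248805
top brace top 0 None
scene brace top 251 [0.00490239 0.20034581]
```

Pushing to 15 N moved it only 0.9 mm, so it is at the stop, and the brace line is square to within 0.005 rad: home. Now I back off, rise, and go over the bar.

Call:
{"api": "jog_arm", "payload": {
  "series": "0.7 0 0 0 0 0; 1 0 0 0 0 0; 0.5 0 -2 0 0 0; 0 0 -3 0 0 0; 0 0 -2.5 0 0 0"
}}

```text
clock: 12.43
position: [0.5604, 0.0026, 0.2739]
tcp_rot: [0.0, 0.643, 0.766, -0.001]
force: [0.7, 0.6, -0.1]
finger_gap: 0.0002
grip_force: 0.0
```

Call:
{"api": "jog_arm", "payload": {
  "series": "2.4 -1.4 0 0 0 0; 2.4 -1.4 0 0 0 0; 2.4 -1.4 0 0 0 0; 2.4 -1.4 0 0 0 0; 2.4 -1.4 0 0 0 0",
  "jaw": 4.5
}}

```text
clock: 12.85
position: [0.47, 0.109, 0.2733]
tcp_rot: [0.001, 0.643, 0.766, 0.0]
force: [-0.2, 0.4, 0.1]
finger_gap: 0.0256
grip_force: 0.0
```

Call:
{"api": "jog_arm", "payload": {
  "series": "0 0 0 0 0 0; 0 0 0 0 0 0; 0 0 0 0 0 0; 0 0 0 0 0 0; 0 0 0 0 0 0"
}}

```text
clock: 13.27
position: [0.4714, 0.1079, 0.2733]
tcp_rot: [0.0, 0.644, 0.765, 0.0]
force: [-0.5, 0.3, 0.1]
finger_gap: 0.0442
grip_force: 0.0
```

```bash
python3 - <<'E'
from h import *
go([*rest(.038,-.001),.214],10.1); print(inrest(get_state()["position"]))
for n in("top","scene"):
    im,d=read_camera(n); W=world(n,d); e=W[...,:2]-O; x=e@U;y=e@V;Z=W[...,2]
    m=(x>.14)&(x<.24)&(y>.03)&(y<.18)&(Z>.03)&(Z<.04); print(n,"brace",m.sum(), np.polyfit(y[m],x[m],1) if m.sum()>5 else None)
    m=(x>.0)&(x<.1)&(abs(y)<.03)&(Z>.045)&(Z<.063); print(n,"bar",m.sum(), np.median(y[m&(x>.02)]), np.percentile(x[m],[50,95,100]) if m.any() else 0)
    m=(x>.18)&(x<.22)&(abs(y)<.03)&(Z>.05)&(Z<.068); print(n,"cheeks",m.sum(), np.sort(y[m]).round(3)[::4])
    m=(x>-.29)&(x<-.06)&(abs(y)<.025)&(Z>.06)&(Z<.072); print(n,"tube y,x",np.polyfit(x[m],y[m],1) if m.any() else 0)
E
```

```text
clock 13.27 pos [0.4714 0.1079 0.2733] F [-0.5  0.3  0.1] gap 0.0442 j [-0.6, 0.34, 0.35, 2.12, -0.18, 0.7, 0.04]
shift cm, old axes [ 1.06 -0.24  5.93] new axes [ 1.06 -0.24  5.93] turn [ 0.001  0.001 -0.004]
[0.04857572 0.00136489]
top brace 276 [-0.00330264  0.19876597]
top bar 0 nan 0
top cheeks 39 [-0.017 -0.017 -0.015 -0.015 -0.013  0.012  0.013  0.013  0.015  0.016]
top tube y,x [ 0.00114803 -0.00085028]
scene brace 223 [-0.00529445  0.20228896]
scene bar 71 -0.0025300813874944914 [0.03692441 0.05933359 0.06045648]
scene cheeks 56 [-0.017 -0.017 -0.016 -0.016 -0.015 -0.014 -0.013 -0.011  0.012  0.013
  0.013  0.014  0.015  0.017]
scene tube y,x [0.02706511 0.00724324]
  return _methods._mean(a, axis=axis, dtype=dtype,
  ret = ret.dtype.type(ret / rcount)
```

The brace is home and the cradle cheeks are symmetric about y=0, which confirms the frame. The bar tip is at x=60 mm. Descend, grip and make the first pull.

Call:
{"api": "jog_arm", "payload": {
  "series": "1 -0.2 1 0 0 0; 0 0 1.5 0 0 0; 0 0 1.5 0 0 0; 0 0 1.3 0 0 0; 0 0 0.6 0 0 0"
}}

```text
clock: 13.78
position: [0.466, 0.119, 0.2121]
tcp_rot: [-0.001, 0.642, 0.766, -0.001]
force: [-0.2, -0.4, -0.4]
finger_gap: 0.0448
grip_force: 0.0
```

Call:
{"api": "jog_arm", "payload": {
  "series": "0 0 0 0 0 0; 0 0 0 0 0 0; 0 0 0 0 0 0; 0 0 0 0 0 0; 0 0 0 0 0 0",
  "jaw": 1,
  "newtons": 15
}}

```text
clock: 14.2
position: [0.4671, 0.1187, 0.2149]
tcp_rot: [0.0, 0.643, 0.766, 0.001]
force: [-0.7, -0.2, 0.2]
finger_gap: 0.0197
grip_force: 0.0
```

Call:
{"api": "jog_arm", "payload": {
  "series": "0 0 0 0 0 0; 0 0 0 0 0 0; -0.5 0 0 0 0 0; -1 0 0 0 0 0; -1 0 0 0 0 0"
}}

```text
clock: 14.62
position: [0.4714, 0.0948, 0.2146]
tcp_rot: [-0.0, 0.642, 0.767, 0.001]
force: [-0.6, 4.1, 2.9]
finger_gap: 0.0153
grip_force: 15.0
```

```bash
python3 -c "
from h import *
s=get_state();print(inrest(s['position']),U@s['force'][:2],V@s['force'][:2])
go([*rest(.153,-.001),.214],10.1)"
```

```text
[ 0.06153158 -0.00089225] -4.106724079523871 0.14778649802447447
clock 14.62 pos [0.4714 0.0948 0.2146] F [-0.6  4.1  2.9] gap 0.0153 j [-0.53, 0.44, 0.3, 2.16, -0.24, 0.57, 0.12]
shift cm, old axes [-9.15 -0.02  0.05] new axes [-9.15 -0.01  0.06] turn [ 0.001 -0.002  0.001]
```

Force is 4 N along the bar and almost nothing sideways, so the pull is good. I continue.

Call:
{"api": "jog_arm", "payload": {
  "series": "-1.5 0 0 0 0 0; -1.5 0 0 0 0 0; -1.5 0 0 0 0 0; -1.5 0 0 0 0 0; -1.5 0 0 0 0 0"
}}

```text
clock: 15.03
position: [0.4841, 0.019, 0.2141]
tcp_rot: [-0.0, 0.643, 0.766, -0.0]
force: [0.1, 2.5, 0.5]
finger_gap: 0.0154
grip_force: 15.0
```

Call:
{"api": "jog_arm", "payload": {
  "series": "-1 0 0 0 0 0; -0.5 0 0 0 0 0; 0 0 0 0 0 0; 0 0 0 0 0 0; 0 0 0 0 0 0"
}}

```text
clock: 15.45
position: [0.4869, 0.0051, 0.2142]
tcp_rot: [0.0, 0.643, 0.766, -0.0]
force: [0.3, -2.2, 0.4]
finger_gap: 0.0157
grip_force: 15.0
```

```bash
cat > bar.py <<'E'
from h import *
s=get_state();print(inrest(s['position']),U@s['force'][:2],V@s['force'][:2],s['finger_gap'],s['force'][2])
for n in("top","scene"):
    im,d=read_camera(n); W=world(n,d); e=W[...,:2]-O; x=e@U;y=e@V;Z=W[...,2]
    m=(x>.02)&(x<.35)&(abs(y)<.009)&(Z>.045)&(Z<.064)
    if m.any(): print(n,"bar",m.sum(),"tip x",np.sort(x[m])[-6:].round(4),"y",np.median(y[m]),"z near tip",np.max(Z[m&(x>x[m].max()-.03)]))
    m=(x>.14)&(x<.24)&(y>.03)&(y<.18)&(Z>.03)&(Z<.04); print(n,"brace",m.sum(), np.polyfit(y[m],x[m],1) if m.sum()>5 else None)
go([*rest(.036,-.001),.29],10.1)
E
python3 bar.py
```

```text
[ 0.15250324 -0.0013537 ] 2.2619810404461225 -0.1277491410575901 0.015733008831486206 0.35359148834669507
top bar 120 tip x [0.0823 0.0825 0.0831 0.0831 0.0857 0.0859] y -0.0019153685079418758 z near tip 0.061372146816355534
top brace 206 [-0.00331817  0.19888556]
scene bar 55 tip x [0.1725 0.1742 0.1743 0.1743 0.1749 0.1761] y -0.0029891112180530305 z near tip 0.06158351995530646
scene brace 222 [-0.00239707  0.20178912]
clock 15.55 pos [0.4869 0.0055 0.2142] F [ 0.2 -2.8  0.8] gap 0.0151 j [-0.34, 0.45, 0.3, 2.15, -0.24, 0.57, 0.31]
shift cm, old axes [11.61  0.02 -7.58] new axes [11.61  0.03 -7.58] turn [ 0.     0.    -0.001]
```

Bar tip is at 175 mm. I release, slide back straddling the bar, and regrip.

Call:
{"api": "jog_arm", "payload": {
  "series": "0 0 0 0 0 0; 0 0 0 0 0 0; 0 0 0 0 0 0; 0 0 0 0 0 0; 0 0 0 0 0 0",
  "jaw": 4.5
}}

```text
clock: 15.97
position: [0.4869, 0.0057, 0.2142]
tcp_rot: [-0.0, 0.642, 0.766, 0.0]
force: [-0.0, -0.1, -0.7]
finger_gap: 0.0398
grip_force: 0.0
```

Call:
{"api": "jog_arm", "payload": {
  "series": "2 0 0 0 0 0; 2.5 0 0 0 0 0; 3 0 0 0 0 0; 2.5 0 0 0 0 0; 1.6 0 0 0 0 0"
}}

```text
clock: 16.38
position: [0.4661, 0.1224, 0.2142]
tcp_rot: [-0.001, 0.641, 0.767, 0.0]
force: [-0.3, -0.6, 0.2]
finger_gap: 0.0448
grip_force: 0.0
```

Call:
{"api": "jog_arm", "payload": {
  "series": "0 0 0 0 0 0; 0 0 0 0 0 0; 0 0 0 0 0 0; 0 0 0 0 0 0; 0 0 0 0 0 0",
  "jaw": 1
}}

```text
clock: 16.8
position: [0.467, 0.1183, 0.2143]
tcp_rot: [0.0, 0.644, 0.765, -0.0]
force: [-0.4, 0.1, -0.0]
finger_gap: 0.0198
grip_force: 0.0
```

Call:
{"api": "jog_arm", "payload": {
  "series": "0 0 0 0 0 0; 0 0 0 0 0 0; 0 0 0 0 0 0; -0.5 0 0 0 0 0; -0.5 0 0 0 0 0"
}}

```text
clock: 17.22
position: [0.4684, 0.1102, 0.2142]
tcp_rot: [-0.0, 0.642, 0.767, 0.0]
force: [0.1, 1.7, -1.2]
finger_gap: 0.0154
grip_force: 15.0
```

```bash
python3 bar.py
```

```text
[ 0.04584064 -0.00111806] -1.6499414116647495 0.43146340448198006 0.015400353674337362 -1.1792740980109975
top bar 192 tip x [0.1785 0.1788 0.179  0.1794 0.1815 0.1818] y -0.002247185080708849 z near tip 0.061979695648019605
top brace 277 [-0.0030338  0.1987842]
scene bar 176 tip x [0.1819 0.1821 0.1825 0.1831 0.1851 0.1861] y -0.0030721644228289364 z near tip 0.05887474851441667
scene brace 225 [-0.00272065  0.20193534]
clock 17.32 pos [0.4686 0.1089 0.2142] F [-0.1 -0.5 -1.6] gap 0.0153 j [-0.56, 0.44, 0.3, 2.16, -0.24, 0.57, 0.09]
shift cm, old axes [ 1.11  0.02 -7.58] new axes [ 1.12  0.02 -7.58] turn [-0.     0.    -0.002]
```

Call:
{"api": "jog_arm", "payload": {
  "series": "-0.5 0.1 0 0 0 0; -1 0.05 0 0 0 0; -1 0 0 0 0 0; -1 0 0 0 0 0; -0.5 0 0 0 0 0"
}}

```text
clock: 17.73
position: [0.477, 0.0682, 0.2141]
tcp_rot: [0.0, 0.644, 0.765, -0.0]
force: [-0.2, 0.1, -3.3]
finger_gap: 0.0152
grip_force: 15.0
```

```bash
python3 bar.py
```

```text
[ 8.87147800e-02 -3.74043163e-05] -0.17957616246308392 -0.20530902887742108 0.01522127550731784 -3.28136423749409
top bar 177 tip x [0.221  0.2219 0.2229 0.223  0.2235 0.2242] y -0.001911539389574681 z near tip 0.06004249608384287
top brace 285 [-0.00260289  0.19872227]
scene bar 202 tip x [0.2254 0.226  0.2263 0.2266 0.2276 0.2278] y -0.0030139182746385723 z near tip 0.05947967852039023
scene brace 219 [-0.00437434  0.20190932]
clock 17.83 pos [0.477  0.0685 0.2142] F [-0.6 -1.2 -3. ] gap 0.0152 j [-0.47, 0.44, 0.3, 2.16, -0.24, 0.57, 0.17]
shift cm, old axes [ 5.23 -0.13 -7.59] new axes [ 5.23 -0.1  -7.58] turn [-0.     0.001 -0.005]
```

The tip has passed through the cradle to x≈225 mm with no sideways force. Another 56 mm brings it to about 281 mm; then I release and rise.

Call:
{"api": "jog_arm", "payload": {
  "series": "-1 0 0 0 0 0; -1.2 0 0 0 0 0; -1.2 0 0 0 0 0; -1.2 0 0 0 0 0; -1 0 0 0 0 0"
}}

```text
clock: 18.25
position: [0.4867, 0.0144, 0.2142]
tcp_rot: [-0.0, 0.643, 0.766, -0.0]
force: [-0.2, 0.9, -3.5]
finger_gap: 0.0157
grip_force: 15.0
```

Call:
{"api": "jog_arm", "payload": {
  "series": "0 0 0 0 0 0; 0 0 0 0 0 0; 0 0 0 0 0 0; 0 0 0 0 0 0; 0 0 0 0 0 0"
}}

```text
clock: 18.67
position: [0.4866, 0.0162, 0.2142]
tcp_rot: [-0.0, 0.642, 0.767, 0.0]
force: [-0.2, 0.2, -2.6]
finger_gap: 0.0154
grip_force: 15.0
```

```bash
python3 bar.py
```

```text
[0.14155199 0.00028835] -0.23784441759413968 -0.13996107586625525 0.01542810955477884 -2.5763423443354228
top bar 261 tip x [0.2737 0.2738 0.2746 0.2763 0.2767 0.277 ] y -0.0016190839889773034 z near tip 0.06121935587908689
top brace 204 [-0.01114264  0.19980052]
scene bar 224 tip x [0.2773 0.2774 0.2784 0.2795 0.2799 0.2799] y -0.00254665418495415 z near tip 0.06107795737133536
scene brace 222 [2.33052890e-05 2.01590206e-01]
clock 18.77 pos [0.4866 0.0161 0.2142] F [-0.3 -0.1 -3.2] gap 0.0157 j [-0.36, 0.45, 0.3, 2.15, -0.24, 0.57, 0.29]
shift cm, old axes [10.57 -0.13 -7.58] new axes [10.56 -0.12 -7.58] turn [-0. -0. -0.]
```

Call:
{"api": "jog_arm", "payload": {
  "series": "0 0 0.1 0 0 0; 0 0 0.1 0 0 0; 0 0 0 0 0 0; 0 0 0 0 0 0; 0 0 0 0 0 0"
}}

```text
clock: 19.18
position: [0.4866, 0.0155, 0.2122]
tcp_rot: [-0.0, 0.643, 0.766, 0.0]
force: [-0.3, 0.1, -2.7]
finger_gap: 0.0157
grip_force: 15.0
```

Call:
{"api": "jog_arm", "payload": {
  "series": "0 0 0 0 0 0; 0 0 0 0 0 0; 0 0 0 0 0 0; 0 0 0 0 0 0; 0 0 0 0 0 0",
  "jaw": 4.5
}}

```text
clock: 19.6
position: [0.4868, 0.0154, 0.2124]
tcp_rot: [0.0, 0.643, 0.766, 0.0]
force: [-0.1, -0.3, 0.0]
finger_gap: 0.0398
grip_force: 0.0
```

Call:
{"api": "jog_arm", "payload": {
  "series": "0 0 -1 0 0 0; 0 0 -2 0 0 0; 0 0 -3 0 0 0; 0 0 -3 0 0 0; 0 0 -3 0 0 0"
}}

```text
clock: 20.02
position: [0.4864, 0.0152, 0.3341]
tcp_rot: [0.0, 0.643, 0.766, -0.0]
force: [0.8, 0.6, -0.3]
finger_gap: 0.0452
grip_force: 0.0
```

Call:
{"api": "jog_arm", "payload": {
  "series": "3 0 -2 0 0 0; 3 0 -2 0 0 0; 2 0 0 0 0 0; 0 0 0 0 0 0; 0 0 0 0 0 0"
}}

```text
clock: 20.43
position: [0.4723, 0.095, 0.373]
tcp_rot: [0.0, 0.642, 0.767, 0.0]
force: [-0.4, -0.8, -0.4]
finger_gap: 0.0452
grip_force: 0.0
```

```bash
python3 bar.py; python3 - <<'E'
from h import *
im,d=read_camera("scene"); W=world("scene",d); e=W[...,:2]-O; x=e@U;y=e@V;Z=W[...,2]
for a in(.05,.12,.17,.23,.26):
    m=(abs(x-a)<.008)&(abs(y)<.012)&(Z>.03); print(a,m.sum(),Z[m].max().round(4) if m.any() else 0, np.median(y[m]).round(4) if m.any() else 0)
X,Y=W[...,0],W[...,1]
m=(Z>.028)&(Z<.045)&(X>.38)&(X<.5)&(Y>-.3)&(Y<-.17); print("block",inrest(cv2.minAreaRect(W[m][:,:2].astype(np.float32))[0]))
for k,a in(("tin",(.53,.62,-.19,-.08)),("big",(.63,.74,-.2,-.05)),("mug",(.5,.62,.22,.4))):
    m=(X>a[0])&(X<a[1])&(Y>a[2])&(Y<a[3])&(Z>.03);print(k,cv2.minAreaRect(W[m][:,:2].astype(np.float32))[0])
cv2.imwrite('pics/s4.png',cv2.resize(im[120:310,200:440,::-1],None,fx=3,fy=3,interpolation=cv2.INTER_CUBIC))
E
```

```text
[6.14577065e-02 4.62774690e-05] 0.7100633647754867 -0.5834697937516986 0.04524238560815567 -0.40391686924467934
top bar 382 tip x [0.274  0.2749 0.2756 0.2768 0.2769 0.2778] y -0.0015229353299028988 z near tip 0.05855992186735902
top brace 284 [-0.00222431  0.19852773]
scene bar 365 tip x [0.2766 0.277  0.2771 0.2774 0.2797 0.28  ] y -0.003254651295494835 z near tip 0.05398825964643933
scene brace 224 [-0.00193072  0.20182624]
clock 20.53 pos [0.4726 0.0932 0.3722] F [ 0.1 -0.5 -0.1] gap 0.0448 j [-0.58, 0.19, 0.34, 2.03, -0.08, 0.93, -0.02]
shift cm, old axes [ 2.74 -0.1   8.22] new axes [ 2.73 -0.1   8.22] turn [-0.001  0.001 -0.003]
0.05 21 0.0587 -0.0028
0.12 116 0.5257 -0.0021
0.17 26 0.0557 -0.0028
0.23 28 0.0545 -0.0036
0.26 28 0.0536 -0.0038
block [ 0.38153836 -0.09049068]
tin (0.5751544237136841, -0.1324687898159027)
big (0.6890808343887329, -0.1213316097855568)
mug (0.556212306022644, 0.3114258050918579)
```

View pics/s4.png

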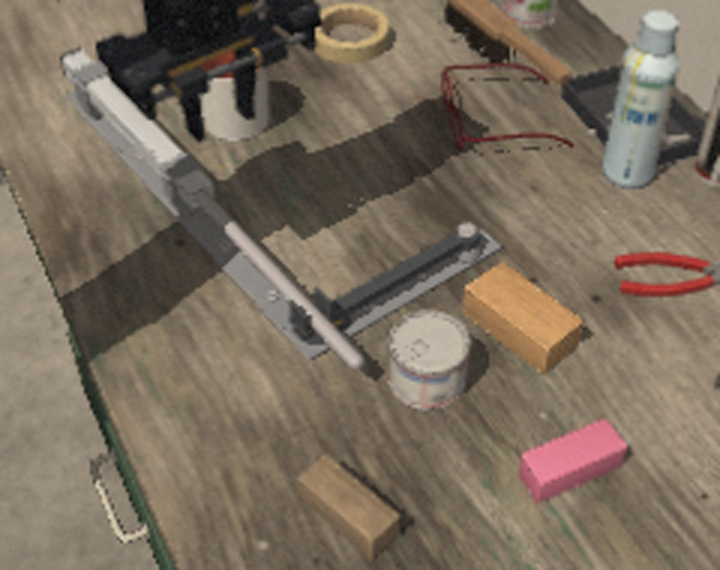

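The bar lies through the cradle at crop (320,320) with its tip at (357,362), beside the tin and not touching it. The brace is home, the small block is at (350,505), and the bystanders haven't moved. I hand it in.

```bash
python3 -c "
from station import *
print(close_job())"
```

```text
the job is handed in; nothing more can be done
None
```

The stock rest is set up and handed in: the small block is on the bench clear of the swing, the brace is home in its catch, and the bar's end is about 78 mm past the middle of the cradle. The tin, mug and larger pine block did not measurably move; the hand-in call returned no verdict.

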